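Tap a filter element to the centre of an inspection turntable

TASK

The small pleated filter element stands off-centre on the platen of the little inspection turntable, balanced on its narrow threaded boss. With the fingertips, push it by light taps low on its bottom cap until it stands in the middle of the round platen, to within 5 mm, so that it will run true under the dial gauge. Do not grip it, lift it or tip it over, and leave everything else on the bench where it is; finish with the hand away from it.

Things in the scene. Friction and masses are not known exactly. Their poses are not given: they have to be found in the camera images.
- element: metal oil filter element standing on the turntable, 63 mm tall, 0.12 to 0.24 kg, 13 to 23 mm off the platen's centre at the start, in any direction. Round; origin: centre of its foot's underside, z up its axis. Foot (threaded boss) 30 mm diameter, 6 mm high; above it a 32 mm hexagon, 8 mm high; then the bottom cap, the pleated mesh (46 mm diameter, 20 to 58 mm up) and the top cap (50 mm diameter, to 63 mm).
- bottom_cap (a point): centre of the element's bottom cap, on its axis 17 mm above the foot's underside. The cap is its widest part: 52 mm diameter, 14 to 20 mm above the foot's underside. Pushed slowly here or lower, the element slides on its foot; pushed only higher up, at the mesh or the top cap, it tips.
- platen_center (a point): centre of the top face of the turntable's platen, z up. The platen is a flat aluminium disc of 84 mm diameter, 52 mm above the bench, with thin turned rings round its centre; it is locked and does not turn. Below it are a narrower column, a clamp screw and a grey round base of 128 mm diameter; the turntable is fixed to the bench.
- housing: finned aluminium filter housing, open at the top, 77 mm diameter, 93 mm tall, standing in the steel tray to the robot's right. Origin: centre of its underside. Leave alone.
- seal_ring: black rubber sealing ring lying flat on the bench near the turntable, 72 mm diameter, 6 mm thick. Origin: centre of its underside. Leave alone.
- union: steel threaded union with a hexagon in its middle, standing on the bench near the turntable, 27 mm wide, 40 mm tall. Origin: centre of its underside. Leave alone.
- drain_plug: brass hexagon plug standing on its head near the turntable, 30 mm wide, 28 mm tall. Origin: centre of its underside. Leave alone.
- bracket: aluminium casting with two ears and a round boss, about 80 x 120 mm, 48 mm tall, to the robot's left. Origin: middle of its underside. Leave alone.
- spanner: steel spanner, 160 mm long, lying flat on the bench, ahead and to the right. Origin: near its middle, on the underside. Leave alone.
Mind the look-alikes: they are no part of the job. What is shaped like the element but orange, red or turquoise is not meant.

How it is judged:
By the outcome, as a careful person would: the job done as asked, in the order asked, and still so for the second after the job is handed in, with the robot touching nothing.
It also fails if it takes over 48 s, if anything falls off the work surface, if the arm or the gripper's body presses on something with over 40 N, if the wrist force passes 120 N, or if a joint passes its speed limit or range.

ROBOT

A 7-joint arm with a two-finger parallel gripper is mounted at the origin on the work surface. World frame = base frame: x ahead of the robot, y to its left, z up, the work surface at z = 0. Lengths are in mm, angles in rad, forces in N, time in s.
With the tool pointing down it reaches from about 400 to 875 mm from the base axis. Payload 4.4 kg.
Tool frame: the origin (TCP) lies at the very end of the fingers, on their centre line; the grasp point (between the pads) lies 19 mm behind it; z points along the fingers, y is the direction in which the jaws open and shut (so a half turn about z gives the same grasp; the last joint's range is limited). The gripper opens to 85 mm and grips with 20 to 120 N. Pads are 22 mm wide; open, the fingers measure 114 mm over their backs; the gripper's body (76 mm by 85 mm) begins 54 mm behind the grasp point. The pads swing forward as they close: fully open they stand 13 mm farther back than shut.
Start: joints at [1.094, 0.628, 0.038, 1.517, -0.027, 0.996, -0.02], TCP at [259.601, -595.924, 231.313] pointing down, gripper open.
Joint ranges: [-3.06, 3.06], [-0.37, 2.12], [-1.25, 1.32], [0.18, 2.47], [-1.1, 4.24], [0.23, 1.98], [-2.94, 2.94]. Speed limits (rad/s): [2.57, 2.57, 3.14, 3.14, 3.14, 3.14, 3.14].

INTERFACE

Orientations are given as [roll, pitch, yaw] about the fixed x, y, z axes, in that order (R = Rz(yaw) Ry(pitch) Rx(roll)).
In Python, from cell import ctrl, eyes gives the robot as it stands.
- The arm moves only by the tool move_arm, never from a script. Its argument "increments" is a list of rows, each a list of 6 numbers: the shift along the tool's x, y, z in cm, then the turn, a rotation vector about the tool's x, y, z in degrees. In form: [[x, y, z, wx, wy, wz], ...]. A call has 1 to 20 rows; each row is the pose to reach, as a shift and turn from the pose commanded when the call began, along the tool's axes at that moment; what a row does not reach only later rows make up. A row lasts 1/10 s, in which the tool goes at most 50 mm and 8.59 degrees, less where a joint would pass 70% of its speed; a pose out of reach is approached as far as the arm can. A call with a gripper value outside its range is refused whole. "grip" is the opening, from -1 (shut) to 1 (fully open), set as the call begins (left out, the last holds). The fingers move at their own pace and stop on an object; the grip force is fixed at half the most. Time passes only in rows, so rows that repeat a pose let the fingers close. It gives the time, the measured TCP pose, the force and the opening at its end, in the units of the state.
- ctrl.read_state(): the state, without advancing time (a new reading comes with each control period).
- eyes.get_image(name): name is "scene" or "top" or "wrist"; returns the picture (480x640x3 uint8, red, green, blue); there is no depth.
- eyes.calibration(name): a dict with "fx", "fy", "cx", "cy" (pixels), "dist" ([k1, k2, p1, p2, k3] as OpenCV has them; the pictures are not rectified), "pose" (4x4, takes a point from camera to world coordinates); the wrist camera has in their place "tool_from_camera" (4x4, takes a point from camera to tool coordinates, whose origin is the TCP and whose axes are the flange's). Camera axes: x right, y up, looking along -z (the intrinsics and any distortion apply to the point x, -y, -z); pixel columns grow to the right and rows downward; lengths in mm; the calibration is good to about 2 mm. A picture is of the moment at which its call begins: read the wrist's pose just before it. calibration takes no time and is no camera call.
- ctrl.finish_job(): hands the job in, once; it reports no verdict.
The state is a dict: "clock": time; "qpos": joint angles; "qd": joint speeds; "tau": joint torques, N m; "eef_pos": TCP position; "tool_rot": TCP orientation; "force": force on the tool from outside, world axes, zero at the start; "torque": the same for the moment, N m; "width": finger opening in mm.
Only numpy, scipy, OpenCV 4.12 (cv2) and the standard library are available. Lean on these libraries where they do the work, as an engineer would, in place of code of your own. Each camera call takes 0.05 s, during which the arm holds its last target. There are 200 camera calls.

## Working session

There is one attempt and no reset: what is moved stays moved. The work goes in short steps, Python scripts to look and compute and a tool call to move; the robot and the scene stay as the last step left them, time stands still between calls to the robot, and variables do not carry over. Pictures are saved under pics/ and viewed, about 8 in all and at most 12, crops included, and the job is handed in when it is done.

Besides the shell and the picture viewer there is one more tool, called after "Call:" as name(argument=value, ...) on one line, values as JSON. move_arm: Moves the arm, as the interface text tells. Its arguments: {"type":"object","properties":{"increments":{"type":"array","items":{"type":"array","items":{"type":"number"}}},"grip":{"type":"number"}},"required":["increments"]}

```bash
ls; mkdir -p pics; cat > h.py <<'E'
import numpy as np, cv2
from scipy.spatial.transform import Rotation as R
from cell import ctrl, eyes
def pose(n):
    c=eyes.calibration(n)
    if n!='wrist': return c,np.array(c['pose'])
    s=ctrl.read_state(); T=np.eye(4); T[:3,:3]=R.from_euler('xyz',s['tool_rot']).as_matrix(); T[:3,3]=s['eef_pos']
    return c,T@np.array(c['tool_from_camera'])
def K(c): return np.array([[c['fx'],0,c['cx']],[0,c['fy'],c['cy']],[0,0,1.]])
def proj(n,P):
    c,T=pose(n); F=np.diag([1,-1,-1.])
    Rm=F@T[:3,:3].T; t=-Rm@T[:3,3]
    return cv2.projectPoints(np.array(P,float).reshape(-1,1,3),cv2.Rodrigues(Rm)[0],t,K(c),np.array(c['dist'],float))[0].reshape(-1,2)
def ray(n,uv,z):
    c,T=pose(n); u=cv2.undistortPoints(np.array(uv,float).reshape(-1,1,2),K(c),np.array(c['dist'],float)).reshape(-1,2)
    d=np.c_[u[:,0],-u[:,1],-np.ones(len(u))]@T[:3,:3].T
    return T[:3,3]+d*((z-T[2,3])/d[:,2])[:,None]
def snap(n,f):
    im=cv2.cvtColor(eyes.get_image(n),cv2.COLOR_RGB2BGR); cv2.imwrite('pics/'+f,im); return im
E
python3 - <<'E'
from h import *
s=ctrl.read_state(); print(s)
a=snap('scene','s0.png');b=snap('top','t0.png')
for n in('scene','top'): print(n,pose(n)[1].round(2).tolist(),eyes.calibration(n)['fx'])
print(np.array(eyes.calibration('wrist')['tool_from_camera']).round(3).tolist())
cv2.imwrite('pics/c0.png',cv2.resize(np.vstack([a,b]),None,fx=.625,fy=.625))
E
```

```text
pics
{'clock': 0.0, 'qpos': array([ 1.09419756,  0.62937399,  0.03846047,  1.5183375 , -0.02699719,
        0.99633011, -0.02002078]), 'qd': array([-0.00030515, -0.00157384, -0.00093749, -0.00163961,  0.00095939,
       -0.00040254,  0.00233693]), 'tau': array([-2.59462655e-05, -5.63395321e+01,  1.22622907e+00, -1.93446493e+01,
        1.09817268e-02,  1.06468366e-02,  2.57243306e-05]), 'eef_pos': array([ 259.33985287, -595.34394382,  230.38114569]), 'tool_rot': array([-3.13966268e+00,  3.98271682e-05,  4.10765266e-01]), 'force': array([ 0.1462901 , -0.09147008,  0.96610548]), 'torque': array([ 0.02464656, -0.05739698, -0.03611467]), 'width': 85.47254096299869}
scene [[0.86, -0.42, 0.28, 899.69], [0.5, 0.72, -0.47, -545.25], [-0.01, 0.55, 0.84, 1051.72], [0.0, 0.0, 0.0, 1.0]] 544.2929963193898
top [[0.01, 0.99, -0.17, 394.42], [-1.0, 0.01, 0.02, 13.41], [0.02, 0.17, 0.99, 1071.28], [0.0, 0.0, 0.0, 1.0]] 500.168820938
[[-0.001, 0.949, 0.315, 81.075], [1.0, 0.001, -0.001, -0.011], [-0.001, 0.315, -0.949, -143.518], [0.0, 0.0, 0.0, 1.0]]
```

View pics/t0.png

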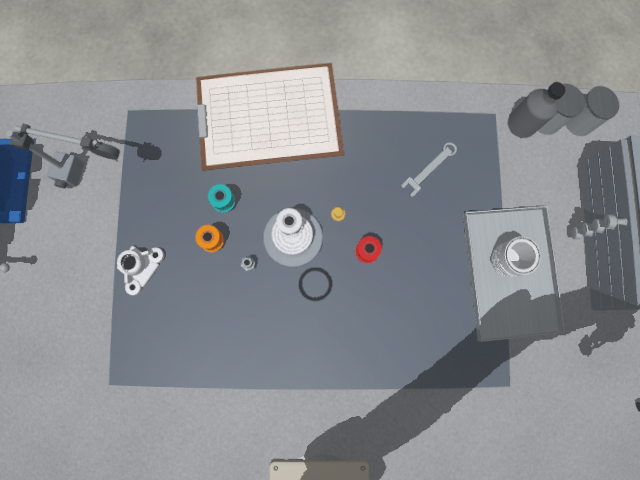

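View pics/s0.png

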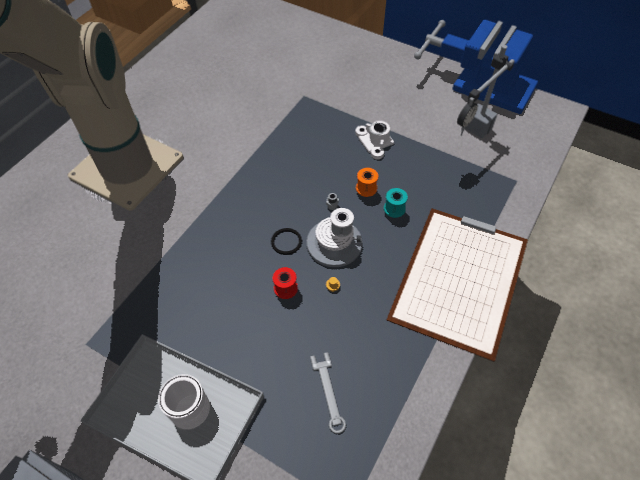

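Candidates in the top view: the white-metal element on the turntable at (290,221), turquoise at (221,197), orange at (209,237) and red at (369,248). I choose the white-metal one. Next is a close crop to check it and to measure from.

```bash
python3 - <<'E'
from h import *
a=cv2.imread('pics/t0.png')[180:280,240:345];b=cv2.imread('pics/s0.png')[190:290,280:385]
a=cv2.resize(a,(400,400*100//105),interpolation=cv2.INTER_CUBIC);b=cv2.resize(b,(400,a.shape[0]),interpolation=cv2.INTER_CUBIC)
cv2.imwrite('pics/c1.png',np.hstack([a,b]))
print(ray('top',[[293,237]],52),ray('top',[[290,220]],115),ray('scene',[[335,238]],52),ray('scene',[[342,217]],115))
E
```

```text
[[562.35741979  56.5707751   52.        ]] [[585.49150551  60.271536   115.        ]] [[581.221824    45.67944196  52.        ]] [[587.70135113  62.67894806 115.        ]]
```

View pics/c1.png

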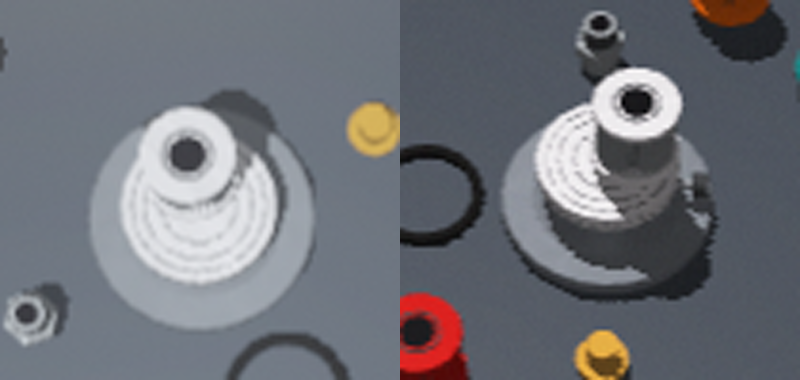

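The crop confirms it: a white-metal element at top (289,221) on the ringed platen at (292,234). It has to go roughly toward −x. I'll refine that and plan a look from close by.

```bash
python3 - <<'E'
from h import *
print(ray('top',[[292.2,234.1]],52),ray('top',[[289.1,220.9]],115),ray('scene',[[334.6,233.3]],52),ray('scene',[[342.2,217]],115))
M=R.from_euler('xyz',ctrl.read_state()['tool_rot']).as_matrix();p=ctrl.read_state()['eef_pos']
for T in ([515,32,220],[420,-300,250]):print((M.T@(np.array(T)-p)/10).round(2))
print(ray('top',[[248,263]],0),ray('top',[[338,213]],0),ray('top',[[315,284]],0),ray('top',[[369,248]],30),ray('top',[[209,237]],30),ray('top',[[221,197]],30))
E
```

```text
[[568.4163676   58.31726786  52.        ]] [[583.68919684  61.99429952 115.        ]] [[574.2525651   56.19291359  52.        ]] [[588.06953271  62.89132655 115.        ]]
[ 48.49 -47.31   1.13]
[ 26.52 -20.67  -1.92]
[[513.33369655 154.91030339   0.        ]] [[625.06479513 -38.91560872   0.        ]] [[469.41749194  10.23946438   0.        ]] [[ 543.84030596 -102.93593207   30.        ]] [[564.42690971 235.52118486  30.        ]] [[651.58317803 213.51777042  30.        ]]
```

Call:
move_arm(increments=[[3,-3,0,0,0,0],[6,-6,0,0,0,0],[9,-9,0,0,0,0],[12,-12,0,0,0,0],[15,-15,0,0,0,0],[18,-18,0,0,0,0],[21,-21,0,0,0,0],[24,-24,0,0,0,0],[27,-27,0,0,0,0],[30,-30,0,0,0,0],[33,-33,0,0,0,0],[36,-36,0.5,0,0,0],[39,-39,0.5,0,0,0],[42,-42,1,0,0,0],[45,-44.5,1,0,0,0],[47,-46,1,0,0,0],[48.5,-47.3,1.1,0,0,0],[48.5,-47.3,1.1,0,0,0],[48.5,-47.3,1.1,0,0,0]], grip=-1)

```text
clock: 2.0
eef_pos: [514.7, 31.0, 219.9]
tool_rot: [3.141, 0.002, 0.411]
force: [0.4, 0.9, -0.0]
width: 0.2
```

```bash
python3 - <<'E'
from h import *
s=ctrl.read_state();print(s['clock'],s['eef_pos'],s['tool_rot'],s['width'],s['qpos'],s['force'])
a=snap('wrist','w1.png'); print(proj('wrist',[[570,57,52],[586,62,115],[586,62,69]]))
E
```

```text
2.0 [514.7483422   30.98876695 219.91009952] [3.14148070e+00 1.51517214e-03 4.11332681e-01] 0.23583657854797913 [-0.09389529  0.45222177 -0.02997055  1.90006539  0.01917739  0.79099372
 -1.29382244] [ 0.35580751  0.87722797 -0.03283683]
[[320.20572733 129.15878299]
 [322.31416998 107.21549139]
 [322.48795744 106.34865032]]
```

View pics/w1.png

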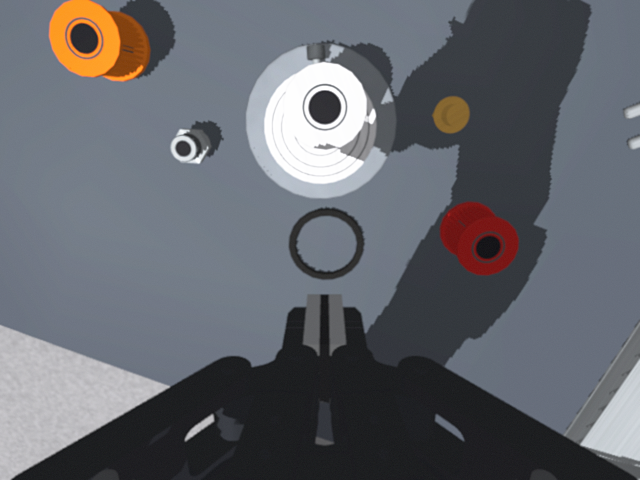

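```bash
cat >> h.py <<'E'
def cfit(p,r):
    from scipy.optimize import least_squares
    f=lambda c:np.hypot(p[:,0]-c[0],p[:,1]-c[1])-r
    s=least_squares(f,p.mean(0)[:2],loss='soft_l1',f_scale=.7); return s.x,np.median(abs(f(s.x)))
def edges(n,im,c,z,r,a0,a1,band=6):
    """strongest bright->dark radial edge near circle of radius r about c at height z"""
    g=cv2.GaussianBlur(cv2.cvtColor(im,cv2.COLOR_BGR2GRAY),(3,3),0).astype(np.float32)
    out=[]; rr=np.arange(r-band,r+band,.25)
    for a in np.radians(np.arange(a0,a1,4)):
        P=np.c_[c[0]+rr*np.cos(a),c[1]+rr*np.sin(a),0*rr+z]; uv=proj(n,P).astype(np.float32)
        v=cv2.remap(g,uv[:,:1],uv[:,1:],1)[:,0]; d=v[:-4]-v[4:]; k=d.argmax()
        if d[k]>12: out.append(P[k+2])
    return np.array(out)
def find(n,im,c,z,r,a0,a1,band=6):
    for _ in range(3):
        p=edges(n,im,c,z,r,a0,a1,band); c,e=cfit(p,r)
    return c.round(1),round(e,2),len(p)
E
python3 - <<'E'
from h import *
a=cv2.imread('pics/w1.png')
print(find('wrist',a,(570,57),52,42,110,310,8))
print(find('wrist',a,(587,61),115,25,0,360,6))
t=cv2.imread('pics/t0.png'); print(find('top',t,(569,57),52,42,120,330,8),find('top',t,(585,62),115,25,0,360,6))
t=cv2.imread('pics/s0.png'); print(find('scene',t,(574,57),52,42,60,240,8),find('scene',t,(587,62),115,25,0,360,6))
cv2.imwrite('pics/w1c.png',cv2.resize(a[30:210,230:410],None,fx=3.3,fy=3.3,interpolation=cv2.INTER_CUBIC))
E
```

```text
(array([570.4,  57.6]), np.float64(0.22), 50)
(array([586.6,  61.5]), np.float64(0.67), 80)
(array([569.3,  59.3]), np.float64(0.38), 47) (array([585. ,  62.8]), np.float64(0.3), 68)
(array([570.8,  59.5]), np.float64(0.55), 34) (array([586.6,  63. ]), np.float64(0.45), 83)
```

View pics/w1c.png

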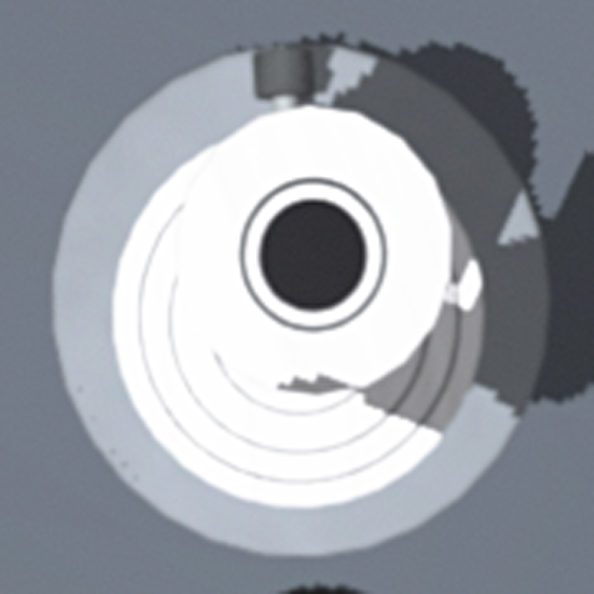

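```bash
cat >> h.py <<'E'
C=np.array([570.4,57.6])
def inc(targets):
    s=ctrl.read_state();M=R.from_euler('xyz',s['tool_rot']);p=s['eef_pos']
    for P,Rt in targets: print((M.inv().apply(np.array(P)-p)/10).round(2),np.degrees((M.inv()*Rt).as_rotvec()).round(1))
def tool(yaw,tilt): return R.from_euler('xyz',[np.pi,0,yaw])*R.from_rotvec([0,-np.radians(tilt),0])
E
python3 - <<'E'
from h import *
yaw=np.arctan2(3.7,15.9);u=np.array([np.cos(yaw),np.sin(yaw)]);Rt=tool(yaw,12)
pt=lambda d,z:np.r_[C+d*u,z]
inc([(pt(85,200),Rt),(pt(85,100),Rt),(pt(85,63),Rt)]); print(yaw,Rt.apply([0,0,1]),Rt.apply([1,0,0]))
E
```

```text
[14.57  1.24  1.98] [  1.1 -11.9  10.3]
[14.59  1.24 11.98] [  1.1 -11.9  10.3]
[14.59  1.24 15.68] [  1.1 -11.9  10.3]
0.22863539328014904 [-0.20250112 -0.0471229  -0.9781476 ] [ 0.95269286  0.22169582 -0.20791169]
```

Call:
move_arm(increments=[[3,0.3,0,0.2,-2.4,2.1],[6,0.5,0,0.4,-4.8,4.1],[9,0.8,0,0.6,-7.1,6.2],[12,1,0.5,0.9,-9.5,8.2],[14.6,1.2,2,1.1,-11.9,10.3],[14.6,1.2,5,1.1,-11.9,10.3],[14.6,1.2,8,1.1,-11.9,10.3],[14.6,1.2,11,1.1,-11.9,10.3],[14.6,1.2,13,1.1,-11.9,10.3],[14.6,1.2,14.7,1.1,-11.9,10.3],[14.6,1.2,15.7,1.1,-11.9,10.3],[14.6,1.2,15.7,1.1,-11.9,10.3],[14.6,1.2,15.7,1.1,-11.9,10.3]])

```text
clock: 3.35
eef_pos: [654.6, 78.4, 64.1]
tool_rot: [-3.141, 0.207, 0.23]
force: [0.1, 1.0, -0.1]
width: 0.1
```

```bash
python3 - <<'E'
from h import *
s=ctrl.read_state();print(s['clock'],s['eef_pos'],s['tool_rot'],s['force'])
yaw=.2286;u=np.array([np.cos(yaw),np.sin(yaw)]);Rt=tool(yaw,12)
d=s['eef_pos'][:2]-C;print('along',d@u,'lat',d@[-u[1],u[0]])
inc([(np.r_[C+q*u,63],Rt) for q in(55,45,40,37,36)])
a=snap('wrist','w2.png');b=snap('scene','s2.png')[150:330,250:430]
cv2.imwrite('pics/c2.png',np.hstack([cv2.resize(a,(480,360)),cv2.resize(b,(320,360))]))
E
```

```text
3.35 [654.59715336  78.41803632  64.11412944] [-3.14142814  0.20709936  0.22993998] [ 0.13449689  1.01834256 -0.12324204]
along 86.72439348484016 lat 1.196179144471633
[-3.08  0.12  0.76] [ 0.  -0.1  0.1]
[-4.06  0.11  0.97] [ 0.  -0.1  0.1]
[-4.55  0.11  1.07] [ 0.  -0.1  0.1]
[-4.84  0.11  1.13] [ 0.  -0.1  0.1]
[-4.94  0.11  1.15] [ 0.  -0.1  0.1]
```

View pics/c2.png

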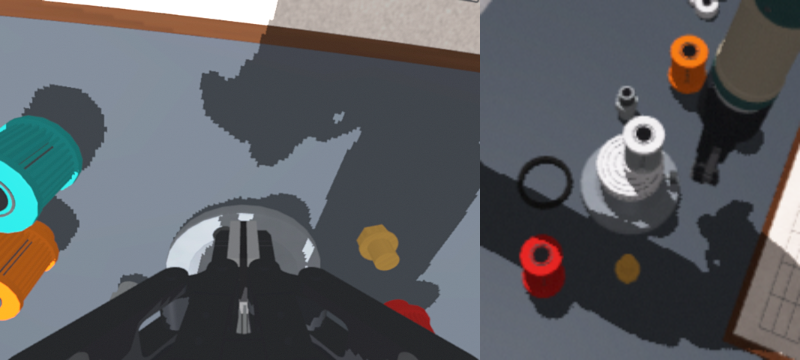

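The scene crop shows the fingertips low and clear of the element on its far side. First a gentle partial push, 15 mm/s at contact.

Call:
move_arm(increments=[[-0.5,0.05,0.15,0,0,0],[-1,0.1,0.3,0,0,0],[-1.5,0.1,0.45,0,0,0],[-2,0.1,0.55,0,0,0],[-2.4,0.1,0.63,0,0,0],[-2.7,0.1,0.68,0,0,0],[-2.85,0.1,0.71,0,0,0],[-3,0.1,0.74,0,0,0],[-3.15,0.1,0.78,0,0,0],[-3.3,0.1,0.81,0,0,0],[-3.45,0.1,0.84,0,0,0],[-3.6,0.1,0.87,0,0,0],[-3.75,0.1,0.9,0,0,0],[-3.9,0.1,0.94,0,0,0],[-4.05,0.1,0.97,0,0,0],[-4.2,0.1,1,0,0,0],[-4.35,0.1,1.03,0,0,0],[-4.35,0.1,1.03,0,0,0]])

```text
clock: 5.25
eef_pos: [610.4, 67.4, 62.3]
tool_rot: [-3.141, 0.209, 0.23]
force: [1.0, 0.2, -1.1]
width: 0.2
```

```bash
cat > m.py <<'E'
from h import *
import sys
k=sys.argv[1]
s=ctrl.read_state();print(s['clock'],s['eef_pos'],s['tool_rot'],s['force'])
yaw=.2286;u=np.array([np.cos(yaw),np.sin(yaw)]);Rt=tool(yaw,12)
d=s['eef_pos'][:2]-C;print('along',d@u,'lat',d@[-u[1],u[0]])
a=snap('scene','s%s.png'%k);b=snap('top','t%s.png'%k)
# platen was measured per camera at the start: scene (570.8,59.5), top (569.3,59.3)
for n,im,c in(('scene',a,(570.8,59.5)),('top',b,(569.3,59.3))):
    for g in(0,4,8,12,16):
        try: e=find(n,im,np.array(c)+g*u,115,25,100 if n=='scene' else 90,300,5);print(n,g,e[0]-c,e[1:])
        except Exception as x: print(n,g,x)
f=lambda im,p:cv2.resize(im[int(p[1])-60:int(p[1])+60,int(p[0])-50:int(p[0])+50],(400,480),interpolation=cv2.INTER_CUBIC)
cv2.imwrite('pics/c%s.png'%k,np.hstack([f(a,(337,225)),f(b,(291,228))]))
E
python3 m.py 3
```

```text
5.25 [610.40557012  67.44354993  62.25658382] [-3.14114943  0.20874631  0.23034268] [ 0.98965906  0.21790969 -1.09170115]
along 41.195497454303535 lat 0.5216371599117872
scene 0 [5.  0.9] (np.float64(0.55), 48)
scene 4 [4.7 0.9] (np.float64(0.46), 48)
scene 8 [4.8 0.9] (np.float64(0.47), 48)
scene 12 [4.9 0.9] (np.float64(0.4), 48)
scene 16 [4.9 0.8] (np.float64(0.55), 48)
top 0 [-26.9  32.5] (np.float64(1.39), 18)
top 4 [-20.3 -14.9] (np.float64(0.78), 18)
top 8 invalid index to scalar variable.
top 12 invalid index to scalar variable.
top 16 invalid index to scalar variable.h.py:23: RuntimeWarning: Mean of empty slice.
  s=least_squares(f,p.mean(0)[:2],loss='soft_l1',f_scale=.7); return s.x,np.median(abs(f(s.x)))
  ret = ret.dtype.type(ret / rcount)
```

View pics/c3.png

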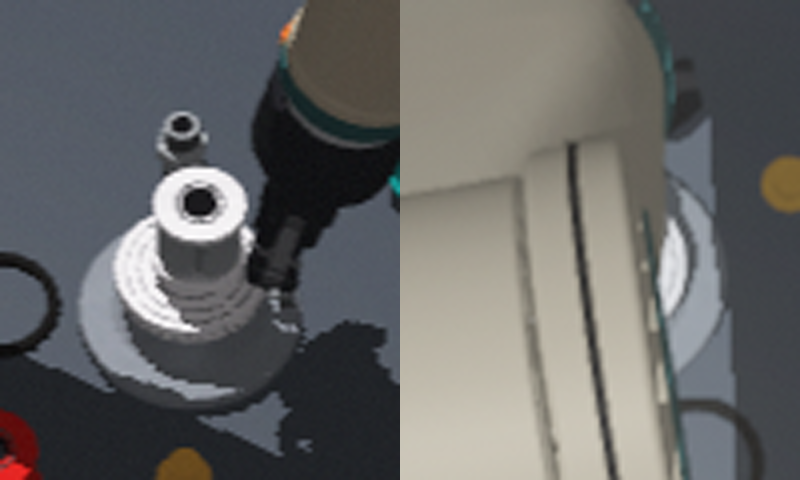

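The element is upright, and by the scene camera it is now (4.9, 0.9) mm off. I'll push about 4.8 mm more, slowly, then back straight off.

Call:
move_arm(increments=[[-0.12,0,0.02,0,0,0],[-0.24,0,0.05,0,0,0],[-0.36,0,0.07,0,0,0],[-0.47,0,0.1,0,0,0],[-0.47,0,0.1,0,0,0],[-0.3,0,0.06,0,0,0],[0.2,0,-0.04,0,0,0],[1,0,-0.2,0,0,0],[2,0,-0.4,0,0,0],[3.5,0,-0.7,0,0,0],[5,0,-1,0,0,0],[5,0,-1,0,0,0]])

```text
clock: 6.55
eef_pos: [662.5, 80.0, 61.4]
tool_rot: [-3.141, 0.206, 0.231]
force: [-0.8, -0.2, 1.3]
width: -0.1
```

```bash
python3 m.py 4 2>/dev/null | grep -v top
```

```text
6.55 [662.52215525  79.96462934  61.35845217] [-3.14106489  0.20582738  0.23092303] [-0.82763064 -0.23893488  1.3165492 ]
along 94.79370324430047 lat 0.9066192391295801
scene 0 [ 0.3 -0.2] (np.float64(0.35), 50)
scene 4 [ 0.3 -0.3] (np.float64(0.34), 50)
scene 8 [ 0.3 -0.1] (np.float64(0.32), 50)
scene 12 [ 0.3 -0.2] (np.float64(0.29), 50)
scene 16 [ 0.3 -0.2] (np.float64(0.44), 50)
```

Call:
move_arm(increments=[[0,0,-3,0,0,0],[0,0,-6,0,0,0],[0,0,-10,0,0,0],[0,0,-14,0,0,0],[0,4,-15,0,0,0],[0,8,-15,0,0,0],[0,12,-15,0,0,0],[0,16,-15,0,0,0],[0,20,-15,0,0,0],[0,24,-15,0,0,0],[0,27,-15,0,0,0],[0,27,-15,0,0,0],[0,27,-15,0,0,0]])

```text
clock: 7.95
eef_pos: [751.3, -177.5, 207.7]
tool_rot: [-3.14, 0.21, 0.229]
force: [-0.4, 0.8, -0.5]
width: -0.0
```

```bash
python3 m.py 5 2>/dev/null; python3 - <<'E'
from h import *
t=cv2.imread('pics/t5.png');s=cv2.imread('pics/s5.png')
print('platen',find('top',t,(569,58),52,42,120,330,8),find('scene',s,(570.8,59.5),52,42,60,240,8))
print('elem',find('top',t,(569.3,59),115,25,0,360),find('scene',s,(570.8,59.3),115,25,0,360))
E
```

```text
7.95 [ 751.28897425 -177.47200128  207.72820165] [-3.14007502  0.20970455  0.22869429] [-0.39240435  0.82780027 -0.48100275]
along 122.91243100585278 lat -269.94851564247887
scene 0 [ 0.4 -0.1] (np.float64(0.33), 50)
scene 4 [ 0.3 -0.3] (np.float64(0.27), 50)
scene 8 [ 0.4 -0.3] (np.float64(0.31), 50)
scene 12 [ 0.5 -0.2] (np.float64(0.35), 50)
scene 16 [ 0.4 -0.1] (np.float64(0.31), 50)
top 0 [0.8 0.2] (np.float64(0.32), 29)
top 4 [1. 0.] (np.float64(0.22), 30)
top 8 invalid index to scalar variable.
top 12 invalid index to scalar variable.
top 16 invalid index to scalar variable.
platen (array([569.3,  59.4]), np.float64(0.32), 43) (array([571.2,  59.9]), np.float64(0.51), 36)
elem (array([570. ,  59.9]), np.float64(0.65), 53) (array([570.9,  59.3]), np.float64(0.44), 90)
```

View pics/c5.png

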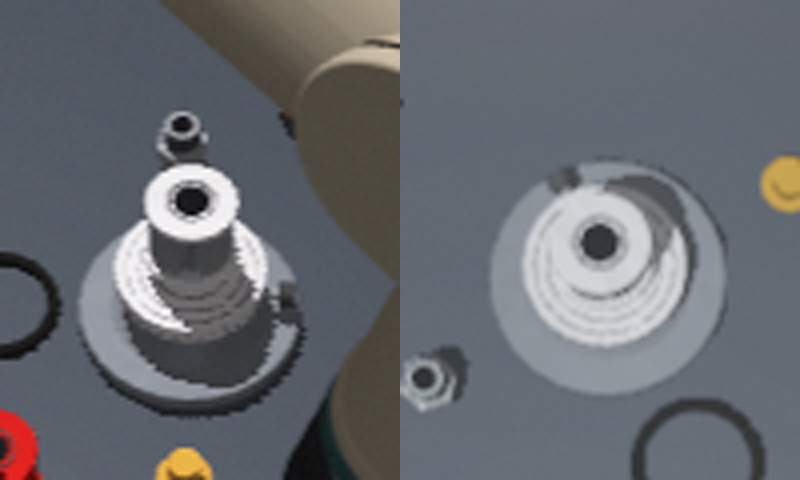

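Both cameras put the element within about 1 mm of the platen's centre. It is upright, the neighbouring parts stand where they were, and the hand is clear.

```bash
python3 -c "
from cell import ctrl
print(ctrl.finish_job())"
```

```text
the job is handed in; nothing more can be done
None
```

I centred the element with two slow pushes of the closed, slightly tilted fingertips, low on its bottom cap. I then backed off, raised the hand and moved it clear, and handed the job in at about 8 s on the robot's clock.

- **Start:** the wrist, top and scene cameras agreed to about 0.5 mm that the element stood about 16 mm off centre, toward +x and slightly +y.
- **After the first push:** the scene camera showed about 5 mm left. The arm blocked the top camera's view, so that check failed.
- **End:** the scene camera put the element about 0.4 mm off centre and the top camera about 0.9 mm, against the 5 mm allowed.
- **Surroundings:** the last close crop showed the element upright, with the seal ring, union and drain plug apparently where they started. I did not measure them, and the housing, bracket and spanner lay outside that crop; the hand did not go low near them.

The force readings after each move stayed under 2 N.

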